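# Fit the torque knob to the carving clamp and tighten it to its click

### The job

Take the round wooden chip cover off the carving clamp's square drive and put it in the blue tray. Then push the orange torque knob down over the drive until it is fully home and the spring ball clicks in, and turn the knob clockwise until its slip clutch clicks with the clamp screw tight. Leave the knob on the drive and do not knock the other things about.

Things in the scene. Friction and masses are not known exactly. Their poses are not given: they have to be found in the camera images.
- cover_mid (a point): Chip cover: an upside-down round wooden cup, 38 mm across, 40 mm high, with a red band, 40 g. It stands mouth down over the drive on the screw's collar. This point is its centre, 20 mm above its rim; z is its axis, up.
- knob_grip (a point): Grip of the torque knob, on its axis 71 mm above the sleeve's lower end, 15 mm below the top: an orange upright bar 54 mm long (x), 18 mm thick (y), 40 mm tall (46 to 86 mm above the lower end). Under it a black clutch ring 40 mm across, 12 mm high, then a square steel sleeve 34 mm wide and high. Stands mouth down on the board; 0.24 kg. Bar and ring turn on the sleeve only when the clutch slips.
- knob_mouth (a point): Centre of the mouth at the lower end of the knob's square steel sleeve. x and y are square to the sleeve's sides and to its bore, a 19.5 mm square hole 26 mm deep with a 2.5 mm chamfer at the mouth and a groove inside all four walls for the ball, so any quarter turn fits. z is the knob's axis, up.
- drive_foot (a point): Foot of the clamp's upright steel square drive (18 mm square, chamfered top 24 mm up), on the round collar 40 mm across on which the sleeve seats: home is the mouth at this point. x, y are square to its sides, z up; it turns with the screw. A brass spring ball sticks 3.2 mm out of its +x side 14 mm up; pushing the knob past it takes about 12 N, more than its weight.
- clamp: Fixed carving clamp; origin at the centre of its underside, under the drive. Dark wooden base 110 mm (x) by 150 mm (y), 18 mm thick; green crossbar 44 mm (x) by 148 mm (y) whose top is 96 mm up, with nuts 6 mm high at y = 62 and -62 mm; the collar top is 101 mm up.
- board: Fixed wooden board 180 mm (x) by 190 mm (y), 12 mm thick, on which the knob, tin, glue and offcut stand. Origin at the centre of its underside.
- ball (a joint): Spring ball of the drive: 0 fully out, 0.0032 m pressed in level with the drive's side. It is pressed in while the sleeve passes and springs out again (near 0) in the sleeve's groove when the knob is home.
- screw (a joint): Clamp screw: angle in rad, grows as it is turned clockwise seen from above; 0.9 is tight against the work (hard stop). It starts between 0.4 and 0.75, stays where it is left, and needs about 0.04 N m to turn.
- clutch (a joint): Turn of the knob's grip on its sleeve, rad, grows as the grip is turned clockwise seen from above. It starts at 0. Clockwise, a spring detent holds it up to about 0.09 N m; beyond that it slips over a tooth (after 0.2 rad) and settles one click, 0.63 rad (36 degrees), on. It has clicked once when it reads near 0.63. Anticlockwise it does not slip past 0.
- tray_in (a point): Centre of the inner floor (5 mm above the bench) of the fixed blue tray, 140 mm (x) by 130 mm (y) outside, walls 5 mm thick and 32 mm high.
- tin: Bystander: brass-coloured round tin, 60 mm across, 42 mm high, on the wooden board. Origin at its underside.
- glue: Bystander: yellow bottle with a red cap, 48 mm across, 120 mm high, on the board. Origin at its underside.
- offcut: Bystander: wood offcut 54 x 40 x 34 mm, on the board. Origin at its underside.
- mallet: Bystander: wooden mallet lying down, 210 mm long (x), head 100 mm wide and 60 mm high, beyond the clamp. Origin at its underside.
- gouge_a: Bystander: carving gouge 200 mm long (x), 24 mm wide, 22 mm high, lying before the clamp. Origin at its underside.
- gouge_b: Bystander: carving gouge 170 mm long (x), 24 mm wide, 22 mm high, lying beyond the clamp to the right. Origin at its underside.
- finial: Bystander: turned wooden finial, 54 mm across, 92 mm high, standing close behind the clamp. Origin at its underside.
Things that resemble listed ones, but are neither listed nor needed, are in the scene too. Leave any pink or purple look-alike of the part that bears cover_mid alone.

How it is judged (in metres and radians):
On the way, in this order (a step that is already met when the one before it is completed fails the run):
1. the cover lies in the tray, let go (x of cover_mid in the frame of tray_in between -0.052 and 0.052 m and y of cover_mid in the frame of tray_in between -0.052 and 0.052 m and z of cover_mid in the frame of tray_in below 0.03 m and contact force between cover and the fingers below 0.2 N), for 0.2 s.
2. the knob is fully home on the drive with the ball clicked in, its clutch not yet clicked (z of knob_mouth in the frame of drive_foot below 0.002 m and horizontal distance between knob_mouth and drive_foot below 0.003 m and value of joint ball below 0.0012 m and angle between knob_mouth's own z axis and vertical below 0.08 rad and value of joint clutch between -0.3 and 0.3 rad), for 0.2 s.
3. the screw is tight and the clutch has clicked (z of knob_mouth in the frame of drive_foot below 0.002 m and horizontal distance between knob_mouth and drive_foot below 0.003 m and value of joint ball below 0.0012 m and angle between knob_mouth's own z axis and vertical below 0.08 rad and value of joint screw above 0.84 rad and value of joint clutch above 0.45 rad), for 0.1 s.
At the end, for the whole second after the job is handed in: Cover still, centre within 52 mm of the tray centre each way, under 30 mm above its floor; knob still on the drive, mouth within 2 mm of the collar, 3 mm of the axis, upright to 0.08 rad, ball under 1.2 mm in; screw over 0.84 rad, clutch over 0.45 rad (all of step 1 and all of step 3 and linear speed of each of cover, knob below 0.02 m/s); the robot touches nothing.
It fails at once if one of the other loose things (tin, glue, offcut, mallet, gouges, finial) is pushed more than 30 mm from its place, or the glue or finial is tipped over (distance of any of tin, glue, offcut, mallet, gouge_a, gouge_b, finial from where it was at the start of the episode above 0.03 m or angle between any of glue, finial's own z axis and vertical above 0.5 rad).
It also fails if it takes over 61 s, if anything falls off the work surface, if the arm or the gripper's body presses on something with over 40 N, if the wrist force passes 120 N, or if a joint passes its speed limit or range.

### The arm

A 6-joint arm with a two-finger parallel gripper is mounted at the origin on the work surface. World frame = base frame: x ahead of the robot, y to its left, z up, the work surface at z = 0. Lengths are in mm, angles in rad, forces in N, time in s.
With the tool pointing down it reaches from about 400 to 925 mm from the base axis. Payload 12.5 kg.
Tool frame: the origin (TCP) lies at the very end of the fingers, on their centre line; the grasp point (between the pads) lies env.grip_point_offset behind it (env.grip_point_offset is the distance from the TCP to the grasp point, in mm); y points along the fingers, z is the direction in which the jaws open and shut, and the axes are right-handed (so a half turn about y gives the same grasp; the last joint's range is limited). The gripper opens to 95 mm and grips with 3 to 60 N. Pads are 20 mm wide; open, the fingers measure 119 mm over their backs; the gripper's body (75 mm by 180 mm) begins 59 mm behind the grasp point.
Start: joints at [1.223, 0.491, 1.559, -0, 1.092, -0.106], TCP at [149.638, 606.84, 214.661] pointing down, gripper open.
Joint ranges: [-3.1, 3.1], [-0.84, 2.19], [0.05, 2.79], [-1.13, 4.28], [0.06, 2.93], [-2.69, 2.69]. Speed limits (rad/s): [2.22, 2.22, 2.79, 3.14, 3.14, 3.14].

### API

Orientations are given as [roll, pitch, yaw] about the fixed x, y, z axes, in that order (R = Rz(yaw) Ry(pitch) Rx(roll)).
In Python, from cell import readout, read_camera, env, nets gives the robot as it stands.
- The arm moves only by the tool apply_moves, never from a script. Its argument "increments" is a list of rows, each a list of 3 entries, a list of its own where there are three numbers: the shift along the tool's x, y, z in cm, then the turn, a rotation vector about the tool's x, y, z in degrees, then the finger opening in cm, from 0 to 9.51. A call has exactly 5 rows; each row shifts and turns the pose as measured when the row begins, along the tool's axes as they then stand; what a row does not reach is not made up. A row lasts 1/8 s, in which the tool goes at most 62.5 mm and 10.7 degrees, less where a joint would pass 70% of its speed; a pose out of reach is approached as far as the arm can. A call with a gripper value outside its range is refused whole. The fingers move at their own pace and stop on an object; the grip force is fixed at half the most. Time passes only in rows, so rows that do not move let the fingers close, or fill a call up. It gives the time, the measured TCP pose, the force and the opening at its end, in the units of the state.
- readout.state(): the state, without advancing time (a new reading comes with each control period).
- read_camera(name): name is "scene" or "top" or "wrist"; returns a dict with "img" (480x640x3 uint8, red, green, blue), "vfov" (degrees; the focal length in pixels is half the picture's height over the tangent of half this angle, whatever the lens; pixels are square), "cx", "cy" (the principal point, pixels), "distortion" ([k1, k2, p1, p2, k3] as OpenCV has them; the pictures are not rectified), "rvec" (rotation vector, rad) and "tvec" (3), from world to camera coordinates, as OpenCV has them; the wrist camera has in their place "mount" (4x4, takes a point from camera to tool coordinates, whose origin is the TCP and whose axes are the tool frame's). Camera axes: x right, y down, z forward; pixel columns grow to the right and rows downward; lengths in mm; the calibration is good to about 2 mm. A picture is of the moment at which its call begins: read the wrist's pose just before it. There is no depth.
- env.job_done(): hands the job in, once; it reports no verdict.
Trained networks look in a picture, given as the dict that the camera call returned (one of the last four; its "shot" number tells which), for a name from the list of things; names that differ only in an ending like _2 or _b are one class to them, and where a whole thing is asked for, a point or a joint stands for the part that bears it (a point fixed in the world has none). Each returns a list of dicts, best first, with "confidence" (0 to 1); they miss things now and then, are a little off and sometimes report something else, mostly with a low value. They report only what shows in the picture. A call takes as long as a camera call. They do not tell look-alikes from the thing itself.
- nets.look_for(picture, thing): "point" ([x, y, z] in mm, in the coordinates of the camera as it stood for that picture, good to about 4 mm: the middle of the surface that is visible of it).
- nets.mark_of(picture, thing): "point" ([x, y, z] in mm, in the coordinates of the camera as it stood for that picture, good to about 4 mm: a listed point, or the origin of a listed thing).
The state is a dict: "t": time; "joints": joint angles; "qvel": joint speeds; "tau": joint torques, N m; "eef_pos": TCP position; "tcp_rot": TCP orientation; "ft_force": force on the tool from outside, world axes, zero at the start; "moment": the same for the moment, N m; "opening": opening from 0.0 (shut) to 1.0 (fully open).
Only numpy, scipy, OpenCV 4.12 (cv2) and the standard library are available. Lean on these libraries where they do the work, as an engineer would, in place of code of your own. Each camera call takes 0.05 s, during which the arm holds its last target. There are 200 camera calls.

## Working session

There is one attempt and no reset: what is moved stays moved. The work goes in short steps, Python scripts to look and compute and a tool call to move; the robot and the scene stay as the last step left them, time stands still between calls to the robot, and variables do not carry over. Pictures are saved under pics/ and viewed, about 8 in all and at most 12, crops included, and the job is handed in when it is done.

Besides the shell and the picture viewer there is one more tool, called after "Request:" by a JSON object that holds its "api" and its "payload". apply_moves: Moves the arm, as the interface text tells. Its arguments: {"type":"object","properties":{"increments":{"type":"array"}},"required":["increments"]}

```bash
mkdir -p pics; ls; cat > h.py <<'E'
import numpy as np, cv2
from scipy.spatial.transform import Rotation as R
from cell import readout, read_camera, env, nets
def cam2world(p, pts):
    pts=np.atleast_2d(pts).astype(float)
    if 'mount' in p:
        M=np.array(p['mount']); t=pts@M[:3,:3].T+M[:3,3]
        return t@p['Rt'].T+p['pt']
    Rc=cv2.Rodrigues(np.array(p['rvec'],float))[0]
    return (pts-np.array(p['tvec']).ravel())@Rc
def shot(name):
    s=readout.state(); p=read_camera(name)
    p['Rt']=R.from_euler('xyz',s['tcp_rot']).as_matrix(); p['pt']=np.array(s['eef_pos']); return p
def K(p):
    f=240/np.tan(np.radians(p['vfov'])/2); return np.array([[f,0,p['cx']],[0,f,p['cy']],[0,0,1]])
def px2world(p,uv,z):
    """pixels to world at height z"""
    uv=np.array(uv,float).reshape(-1,1,2)
    n=cv2.undistortPoints(uv,K(p),np.array(p['distortion'],float)).reshape(-1,2)
    d=np.c_[n,np.ones(len(n))]; o=cam2world(p,[0,0,0])[0]; w=cam2world(p,d)-o
    return o+w*((z-o[2])/w[:,2:])
def world2px(p,X):
    X=np.atleast_2d(X).astype(float); o=cam2world(p,np.vstack([np.zeros(3),np.eye(3)])); A=(o[1:]-o[0])
    c=(X-o[0])@A.T
    return cv2.projectPoints(c,np.zeros(3),np.zeros(3),K(p),np.array(p['distortion'],float))[0].reshape(-1,2)
def save(p,name): cv2.imwrite('pics/'+name,cv2.cvtColor(p['img'],cv2.COLOR_RGB2BGR))
E
cat > a.py <<'E'
from h import *
print(readout.state(), env.grip_point_offset)
for c in ['top','scene']:
    p=shot(c); save(p,c+'1.png'); print(c,p['vfov'],cam2world(p,[0,0,0]).round())
    for n in ['cover_mid','knob_grip','knob_mouth','drive_foot','clamp','board','tray_in','tin','glue','offcut','mallet','gouge_a','finial']:
        print(n,[(cam2world(p,d['point'])[0].round().tolist(),round(d['confidence'],2)) for d in nets.mark_of(p,n)[:4]])
E
python3 a.py
```

```text
pics
{'t': 0.0, 'joints': array([ 1.22338659e+00,  4.91549300e-01,  1.55945680e+00, -2.62387025e-05,
        1.09170101e+00, -1.05567256e-01]), 'qvel': array([ 0.00018134, -0.00043732, -0.00042384, -0.00092308,  0.00015197,
        0.00056782]), 'tau': array([-1.21586327e-03, -6.12632203e+01, -2.58172989e+01,  6.92186574e-02,
        4.82258108e-02, -6.05621972e-05]), 'eef_pos': array([149.56149532, 606.58503162, 214.06559312]), 'tcp_rot': array([-1.57190703e+00,  9.42904008e-05, -2.41830426e-01]), 'ft_force': array([ 0.39773873,  0.62806686, -0.44834407]), 'moment': array([-0.02309903, -0.02744477,  0.01416291]), 'opening': 0.9988459987697719} 18.8
top 47.752863221840514 [[ 498.  -35. 1242.]]
cover_mid [([542.0, 95.0, 24.0], 0.81), ([552.0, -38.0, 123.0], 0.73), ([679.0, -117.0, 21.0], 0.55)]
knob_grip [([471.0, 337.0, 11.0], 0.68), ([547.0, 229.0, 83.0], 0.54)]
knob_mouth [([544.0, 233.0, 14.0], 0.85)]
drive_foot []
clamp [([556.0, -37.0, 1.0], 0.75)]
board [([514.0, 287.0, 2.0], 0.73)]
tray_in [([519.0, -299.0, 4.0], 0.65)]
tin [([563.0, 336.0, 15.0], 0.59), ([549.0, 229.0, 81.0],
[... 432 characters left out ...]
, 84.0], 0.68)]
knob_mouth [([550.0, 227.0, 12.0], 0.91)]
drive_foot [([557.0, -40.0, 96.0], 0.51), ([467.0, 336.0, 10.0], 0.41)]
clamp [([559.0, -43.0, -1.0], 0.67)]
board [([518.0, 284.0, -3.0], 0.81)]
tray_in [([525.0, -302.0, 7.0], 0.72), ([468.0, 337.0, 11.0], 0.69), ([556.0, -41.0, -0.0], 0.51)]
tin [([556.0, -38.0, 95.0], 0.63), ([569.0, 336.0, 7.0], 0.56), ([558.0, -42.0, 1.0], 0.55), ([796.0, -54.0, -0.0], 0.41)]
glue [([465.0, 241.0, 11.0], 0.64)]
offcut [([469.0, 337.0, 9.0], 0.87), ([759.0, -308.0, -1.0], 0.45)]
mallet [([799.0, -54.0, -1.0], 0.77)]
gouge_a [([759.0, -307.0, 1.0], 0.87), ([374.0, 46.0, -5.0], 0.64), ([557.0, -41.0, 1.0], 0.42)]
finial [([644.0, -8.0, 1.0], 0.62)]
```

View pics/top1.png

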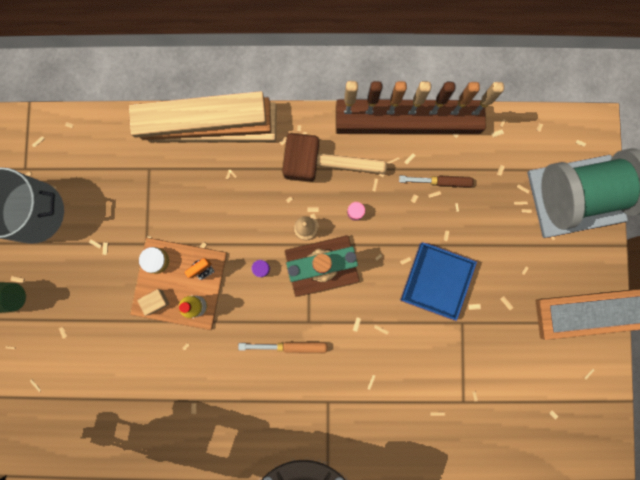

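View pics/scene1.png

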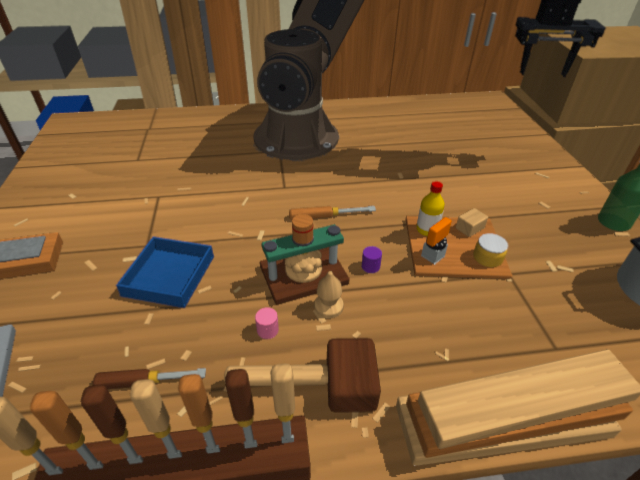

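The top picture shows the cover at (321,262), the knob at (198,270) and the tray at (440,281). Pink (356,211) and purple (261,268) look-alikes stand on the bench. The scene view agrees. I'll go above the cover with the jaws across the crossbar, which is yawed by about 0.2 rad.

```bash
cat > plan.py <<'E'
import sys
from h import *
def plan(pos,yaw,n,op):
    s=readout.state(); p0=np.array(s['eef_pos']); r0=R.from_euler('xyz',s['tcp_rot']); rt=R.from_euler('xyz',[-np.pi/2,0,yaw])
    rv=(r0.inv()*rt).as_rotvec(); d=(np.array(pos)-p0)/n; out=[]
    for k in range(n):
        rk=r0*R.from_rotvec(rv*k/n)
        out.append([[round(float(x),2) for x in rk.inv().apply(d)/10],[round(float(x),1) for x in np.degrees(rv/n)],op])
    for i in range(0,n,5): print(out[i:i+5])
    print('step mm',np.linalg.norm(d).round(1),'deg',np.degrees(np.linalg.norm(rv)/n).round(1))
if __name__=='__main__':
    a=[float(x) for x in sys.argv[1:]]; plan(a[:3],a[3],int(a[4]),a[5])
E
python3 plan.py 540 -38 230 -1.37 15 9.5
```

```text
[[[3.56, -0.1, -3.55], [-0.0, 4.3, -0.0], 9.5], [[3.81, -0.1, -3.27], [-0.0, 4.3, -0.0], 9.5], [[4.05, -0.1, -2.98], [-0.0, 4.3, -0.0], 9.5], [[4.26, -0.1, -2.67], [-0.0, 4.3, -0.0], 9.5], [[4.45, -0.1, -2.34], [-0.0, 4.3, -0.0], 9.5]]
[[[4.61, -0.1, -2.0], [-0.0, 4.3, -0.0], 9.5], [[4.75, -0.1, -1.64], [-0.0, 4.3, -0.0], 9.5], [[4.86, -0.1, -1.28], [-0.0, 4.3, -0.0], 9.5], [[4.94, -0.1, -0.91], [-0.0, 4.3, -0.0], 9.5], [[5.0, -0.1, -0.54], [-0.0, 4.3, -0.0], 9.5]]
[[[5.02, -0.1, -0.16], [-0.0, 4.3, -0.0], 9.5], [[5.02, -0.1, 0.21], [-0.0, 4.3, -0.0], 9.5], [[4.99, -0.1, 0.59], [-0.0, 4.3, -0.0], 9.5], [[4.93, -0.1, 0.96], [-0.0, 4.3, -0.0], 9.5], [[4.85, -0.1, 1.33], [-0.0, 4.3, -0.0], 9.5]]
step mm 50.3 deg 4.3
```

Request:
{"api": "apply_moves", "payload": {"increments": [[[3.5,-0.1,-3.5],[0,4.3,0],9.5],[[3.8,-0.1,-3.3],[0,4.3,0],9.5],[[4.0,-0.1,-3.0],[0,4.3,0],9.5],[[4.3,-0.1,-2.7],[0,4.3,0],9.5],[[4.4,-0.1,-2.3],[0,4.3,0],9.5]]}}

```text
t: 2.02
eef_pos: [279.8, 388.1, 219.2]
tcp_rot: [-1.569, -0.0, -0.624]
ft_force: [0.6, 0.6, 0.1]
opening: 1.001
```

Request:
{"api": "apply_moves", "payload": {"increments": [[[4.6,-0.1,-2.0],[0,4.3,0],9.5],[[4.7,-0.1,-1.6],[0,4.3,0],9.5],[[4.9,-0.1,-1.3],[0,4.3,0],9.5],[[4.9,-0.1,-0.9],[0,4.3,0],9.5],[[5.0,-0.1,-0.5],[0,4.3,0],9.5]]}}

```text
t: 2.65
eef_pos: [411.4, 165.6, 225.5]
tcp_rot: [-1.566, 0.0, -1.011]
ft_force: [1.2, 0.1, -0.4]
opening: 1.002
```

```bash
python3 plan.py 540 -38 230 -1.37 10 9.5
```

```text
[[[2.41, -0.05, 0.01], [-0.0, 2.1, -0.0], 9.5], [[2.41, -0.05, 0.1], [-0.0, 2.1, -0.0], 9.5], [[2.4, -0.05, 0.18], [-0.0, 2.1, -0.0], 9.5], [[2.39, -0.04, 0.27], [-0.0, 2.1, -0.0], 9.5], [[2.38, -0.04, 0.35], [-0.0, 2.1, -0.0], 9.5]]
[[[2.37, -0.04, 0.44], [-0.0, 2.1, -0.0], 9.5], [[2.35, -0.04, 0.52], [-0.0, 2.1, -0.0], 9.5], [[2.33, -0.04, 0.61], [-0.0, 2.1, -0.0], 9.5], [[2.31, -0.04, 0.69], [-0.0, 2.1, -0.0], 9.5], [[2.28, -0.05, 0.77], [-0.0, 2.1, -0.0], 9.5]]
step mm 24.1 deg 2.1
```

Request:
{"api": "apply_moves", "payload": {"increments": [[[4.8,-0.1,0.1],[0,4.2,0],9.5],[[4.8,-0.1,0.4],[0,4.2,0],9.5],[[4.8,-0.1,0.8],[0,4.2,0],9.5],[[4.7,-0.1,1.1],[0,4.2,0],9.5],[[4.2,-0.1,1.3],[0,3.8,0],9.5]]}}

```text
t: 3.28
eef_pos: [542.7, -42.5, 231.8]
tcp_rot: [-1.564, 0.002, -1.384]
ft_force: [-0.0, 0.1, -0.3]
opening: 1.002
```

```bash
cat > b.py <<'E'
import sys
from h import *
p=shot('wrist'); save(p,sys.argv[1]); print(readout.state()['eef_pos'].round(1),readout.state()['tcp_rot'].round(3))
for n in sys.argv[2:]:
    print(n,[(cam2world(p,d['point'])[0].round(1).tolist(),round(d['confidence'],2)) for d in nets.mark_of(p,n)[:3]])
E
python3 b.py w1.png cover_mid clamp drive_foot
```

```text
[545.2 -46.1 231.8] [-1.562 -0.    -1.389]
cover_mid [([558.2, -34.7, 120.0], 0.91), ([675.0, -111.8, 21.1], 0.73), ([545.4, 98.2, 19.9], 0.72)]
clamp [([561.2, -37.0, -5.8], 0.75)]
drive_foot []
```

View pics/w1.png

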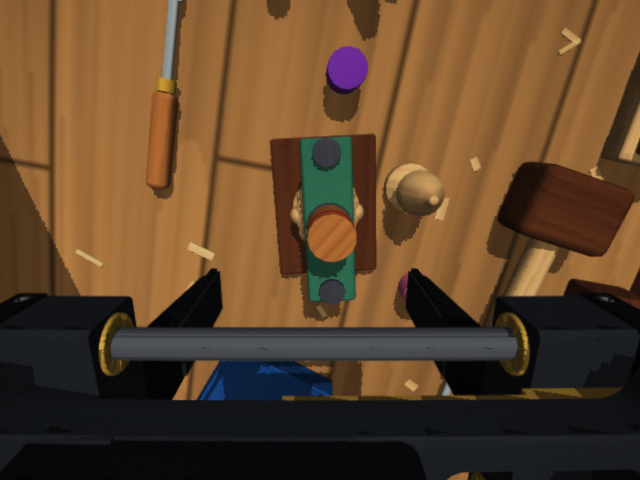

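The wrist view shows the cover top at (332,237), the crossbar upright in the picture and square to the jaws, and the finial at (415,190), clear of the right finger.

```bash
python3 - <<'E'
from h import *
p=shot('wrist'); im=cv2.cvtColor(p['img'],cv2.COLOR_RGB2HSV)
print(px2world(p,[(332,237)],141).round(1))
a=px2world(p,[(325,152),(332,291)],102); print(a.round(1), a.mean(0).round(1)); d=a[0]-a[1]; print('clamp yaw',np.arctan2(-d[0],d[1]), np.hypot(*d[:2]))
from plan import plan
plan([557.5,-37,185],-1.384,5,9.5); plan([557.5,-37,107],-1.384,10,9.5)
E
```

```text
[[554.9 -35.3 141. ]]
[[539.3  23.5 102. ]
 [569.2 -94.9 102. ]] [554.3 -35.7 102. ]
clamp yaw 0.24742402512831277 122.10071848435278
[[[-0.01, 0.93, 0.32], [-0.1, 0.0, -0.0], 9.5], [[-0.01, 0.93, 0.32], [-0.1, 0.0, -0.0], 9.5], [[-0.01, 0.93, 0.32], [-0.1, 0.0, -0.0], 9.5], [[-0.01, 0.93, 0.33], [-0.1, 0.0, -0.0], 9.5], [[-0.01, 0.93, 0.33], [-0.1, 0.0, -0.0], 9.5]]
step mm 9.9 deg 0.1
[[[-0.0, 1.25, 0.16], [-0.0, 0.0, -0.0], 9.5], [[-0.0, 1.25, 0.16], [-0.0, 0.0, -0.0], 9.5], [[-0.0, 1.25, 0.16], [-0.0, 0.0, -0.0], 9.5], [[-0.0, 1.25, 0.16], [-0.0, 0.0, -0.0], 9.5], [[-0.0, 1.25, 0.16], [-0.0, 0.0, -0.0], 9.5]]
[[[-0.0, 1.25, 0.16], [-0.0, 0.0, -0.0], 9.5], [[-0.0, 1.25, 0.16], [-0.0, 0.0, -0.0], 9.5], [[-0.0, 1.24, 0.16], [-0.0, 0.0, -0.0], 9.5], [[-0.0, 1.24, 0.16], [-0.0, 0.0, -0.0], 9.5], [[-0.0, 1.24, 0.16], [-0.0, 0.0, -0.0], 9.5]]
step mm 12.6 deg 0.0
```

Request:
{"api": "apply_moves", "payload": {"increments": [[[0,1.0,0.3],[0,0,0],9.5],[[0,1.0,0.3],[0,0,0],9.5],[[0,1.0,0.3],[0,0,0],9.5],[[0,0.5,0.3],[-0.3,0,0],9.5],[[0,0,0],[-0.2,0,0],9.5]]}}

```text
t: 4.15
eef_pos: [553.1, -35.2, 193.9]
tcp_rot: [-1.575, 0.002, -1.377]
ft_force: [0.1, 0.2, 0.9]
opening: 0.997
```

```bash
python3 b.py w2.png cover_mid; python3 b.py w3.png cover_mid
```

```text
[553.2 -35.2 194.1] [-1.574  0.002 -1.377]
cover_mid [([546.6, 95.1, 20.3], 0.96), ([559.2, -36.3, 117.7], 0.84), ([675.1, -114.3, 17.5], 0.6)]
[553.2 -35.3 194.5] [-1.573  0.002 -1.377]
cover_mid [([559.8, -35.7, 120.3], 0.85), ([544.8, 99.6, 18.1], 0.78), ([672.4, -111.9, 17.8], 0.61)]
```

View pics/w3.png

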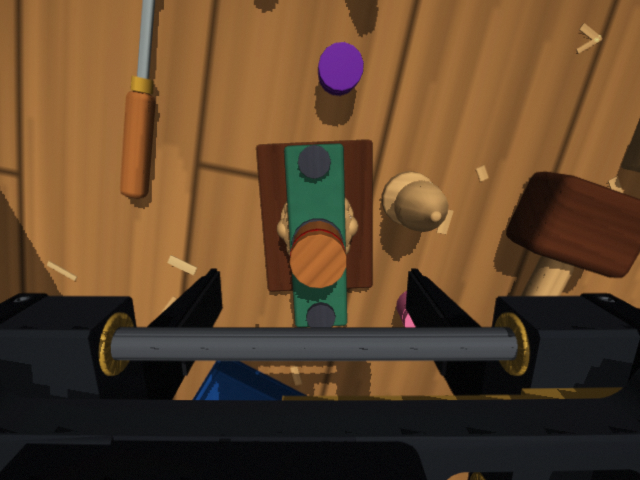

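The view from lower down shows the cover top at (318,260) and the nuts at (314,162) and (321,315).

```bash
python3 - <<'E'
from h import *
p=shot('wrist')
print(px2world(p,[(318,260)],141).round(1))
a=px2world(p,[(314,162),(321,315)],102); print(a.round(1), a.mean(0).round(1)); d=a[0]-a[1]; print('clamp yaw',np.arctan2(-d[0],d[1]), np.hypot(*d[:2]))
c=px2world(p,[(318,260)],141)[0]
from plan import plan
plan([c[0],c[1],107],-1.377,10,9.5)
E
```

```text
[[555.9 -37.  141. ]]
[[541.7  21.9 102. ]
 [570.4 -95.6 102. ]] [556.  -36.8 102. ]
clamp yaw 0.23963257158457796 120.96881173113918
[[[0.02, 0.88, 0.03], [0.0, -0.0, -0.0], 9.5], [[0.02, 0.88, 0.03], [0.0, -0.0, -0.0], 9.5], [[0.02, 0.88, 0.03], [0.0, -0.0, -0.0], 9.5], [[0.02, 0.88, 0.03], [0.0, -0.0, -0.0], 9.5], [[0.02, 0.88, 0.03], [0.0, -0.0, -0.0], 9.5]]
[[[0.02, 0.88, 0.03], [0.0, -0.0, -0.0], 9.5], [[0.02, 0.88, 0.03], [0.0, -0.0, -0.0], 9.5], [[0.02, 0.88, 0.02], [0.0, -0.0, -0.0], 9.5], [[0.02, 0.88, 0.02], [0.0, -0.0, -0.0], 9.5], [[0.02, 0.88, 0.02], [0.0, -0.0, -0.0], 9.5]]
step mm 8.8 deg 0.0
```

Request:
{"api": "apply_moves", "payload": {"increments": [[[0,1.8,0.1],[0,0,0],9.5],[[0.1,1.8,0.1],[0,0,0],9.5],[[0,1.8,0.1],[0,0,0],9.5],[[0.1,1.8,0],[0,0,0],9.5],[[0,1.5,0],[0,0,0],8]]}}

```text
t: 5.03
eef_pos: [557.6, -37.3, 108.0]
tcp_rot: [-1.567, -0.0, -1.378]
ft_force: [0.3, -0.3, -0.0]
opening: 0.94
```

Request:
{"api": "apply_moves", "payload": {"increments": [[[0,0,0],[0,0,0],3],[[0,0,0],[0,0,0],3],[[0,0,0],[0,0,0],3],[[0,0,0],[0,0,0],3],[[0,0,0],[0,0,0],3]]}}

```text
t: 5.65
eef_pos: [558.0, -37.4, 109.2]
tcp_rot: [-1.566, -0.001, -1.378]
ft_force: [-0.4, -1.0, 0.0]
opening: 0.422
```

Request:
{"api": "apply_moves", "payload": {"increments": [[[0,0,0],[0,0,0],3],[[0,0,0],[0,0,0],3],[[0,-1.5,0],[0,0,0],3],[[0,-2,0],[0,0,0],3],[[0,-2,0],[0,0,0],3]]}}

```text
t: 6.28
eef_pos: [557.4, -37.3, 166.5]
tcp_rot: [-1.568, 0.0, -1.378]
ft_force: [-0.1, 0.0, -0.5]
opening: 0.396
```

```bash
python3 plan.py 521 -300 150 -1.7 10 3; python3 - <<'E'
from h import *
s=readout.state();print(s['eef_pos'].round(1),s['opening'],s['ft_force'].round(2))
p=shot('top'); 
print(px2world(p,[(404,298),(424,244),(476,263),(458,318)],32).round(0))
E
```

```text
[[[2.51, 0.16, -0.86], [-0.0, 1.8, -0.0], 3.0], [[2.53, 0.16, -0.78], [-0.0, 1.8, -0.0], 3.0], [[2.56, 0.16, -0.7], [-0.0, 1.8, -0.0], 3.0], [[2.58, 0.16, -0.61], [-0.0, 1.8, -0.0], 3.0], [[2.6, 0.16, -0.53], [-0.0, 1.8, -0.0], 3.0]]
[[[2.61, 0.16, -0.45], [-0.0, 1.8, -0.0], 3.0], [[2.63, 0.16, -0.36], [-0.0, 1.8, -0.0], 3.0], [[2.64, 0.16, -0.28], [-0.0, 1.8, -0.0], 3.0], [[2.64, 0.17, -0.19], [-0.0, 1.8, -0.0], 3.0], [[2.65, 0.17, -0.11], [-0.0, 1.8, -0.0], 3.0]]
step mm 26.6 deg 1.8
[557.4 -37.3 166.5] 0.3958902163096253 [-0.12  0.   -0.54]
[[ 482. -223.   32.]
 [ 603. -269.   32.]
 [ 561. -385.   32.]
 [ 438. -343.   32.]]
```

The cover is gripped: opening 37.6 mm for a 38 mm cover. The tray centre is about (521,-303).

Request:
{"api": "apply_moves", "payload": {"increments": [[[5.0,0,-1.7],[0,3.6,0],3],[[5.1,0.2,-1.4],[0,3.6,0],3],[[5.2,0.3,-1.1],[0,3.6,0],3],[[5.2,0.5,-0.7],[0,3.6,0],3],[[5.2,1.0,-0.4],[0,3.6,0],3]]}}

```text
t: 6.95
eef_pos: [523.4, -303.2, 153.0]
tcp_rot: [-1.557, -0.001, -1.695]
ft_force: [0.2, 0.1, -0.2]
opening: 0.396
```

```bash
python3 plan.py 521 -303 14 -1.70 10 3; 
```

```text
[[[-0.0, 1.39, -0.04], [-0.1, 0.0, 0.0], 3.0], [[-0.0, 1.39, -0.04], [-0.1, 0.0, 0.0], 3.0], [[-0.0, 1.39, -0.04], [-0.1, 0.0, 0.0], 3.0], [[0.0, 1.39, -0.04], [-0.1, 0.0, 0.0], 3.0], [[0.0, 1.39, -0.03], [-0.1, 0.0, 0.0], 3.0]]
[[[0.0, 1.39, -0.03], [-0.1, 0.0, 0.0], 3.0], [[0.0, 1.39, -0.03], [-0.1, 0.0, 0.0], 3.0], [[0.0, 1.39, -0.03], [-0.1, 0.0, 0.0], 3.0], [[0.0, 1.39, -0.03], [-0.1, 0.0, 0.0], 3.0], [[0.0, 1.39, -0.03], [-0.1, 0.0, 0.0], 3.0]]
step mm 13.9 deg 0.1
```

Request:
{"api": "apply_moves", "payload": {"increments": [[[0,3.0,0],[0,0,0],3],[[0,3.0,-0.1],[-0.4,0,0],3],[[0,3.0,0],[-0.3,0,0],3],[[0,2.4,0],[0,0,0],3],[[0,1.4,0],[0,0,0],3]]}}

```text
t: 7.58
eef_pos: [523.2, -308.9, 23.2]
tcp_rot: [-1.566, -0.004, -1.702]
ft_force: [0.2, -0.7, -1.1]
opening: 0.398
```

```bash
python3 -c "
from h import *
s=readout.state();print(s['eef_pos'].round(1),s['ft_force'].round(2),s['tcp_rot'])"
```

```text
[ 523.2 -308.9   23.2] [ 0.23 -0.73 -1.1 ] [-1.56573452 -0.00365752 -1.70212243]
```

Request:
{"api": "apply_moves", "payload": {"increments": [[[0,0.5,0],[0,0,0],3],[[0,0.3,0],[0,0,0],3],[[0,0,0],[0,0,0],3],[[0,0,0],[0,0,0],5.5],[[0,0,0],[0,0,0],6]]}}

```text
t: 8.2
eef_pos: [524.1, -309.5, 16.9]
tcp_rot: [-1.563, -0.005, -1.702]
ft_force: [0.8, -0.4, -0.2]
opening: 0.555
```

Request:
{"api": "apply_moves", "payload": {"increments": [[[0,0,0],[0,0,0],6],[[0,-1.5,0],[0,0,0],6],[[0,-3,0],[0,0,0],6.5],[[0,-5,0],[0,0,0],8],[[0,-6,0],[0,0,0],9.5]]}}

```text
t: 8.82
eef_pos: [521.8, -307.7, 175.4]
tcp_rot: [-1.569, -0.002, -1.702]
ft_force: [0.1, -0.8, -0.2]
opening: 0.839
```

```bash
python3 - <<'E'
from h import *
from plan import plan
p=shot('top'); save(p,'top2.png')
for n in ['cover_mid']:
    print(n,[(cam2world(p,d['point'])[0].round().tolist(),round(d['confidence'],2)) for d in nets.mark_of(p,n)[:4]])
print(readout.state()['eef_pos'])
plan([543,160,235],-1.0,15,9.5)
E
```

```text
cover_mid [([677.0, -116.0, 21.0], 0.79), ([523.0, -310.0, 25.0], 0.73), ([544.0, 97.0, 18.0], 0.71)]
[ 524.1550673  -309.29265614  180.76339215]
[[[-3.12, -0.39, -0.28], [-0.0, -2.7, 0.0], 9.5], [[-3.13, -0.39, -0.13], [-0.0, -2.7, 0.0], 9.5], [[-3.13, -0.38, 0.01], [-0.0, -2.7, 0.0], 9.5], [[-3.12, -0.38, 0.16], [-0.0, -2.7, 0.0], 9.5], [[-3.11, -0.38, 0.3], [-0.0, -2.7, 0.0], 9.5]]
[[[-3.1, -0.38, 0.45], [-0.0, -2.7, 0.0], 9.5], [[-3.07, -0.38, 0.59], [-0.0, -2.7, 0.0], 9.5], [[-3.04, -0.37, 0.74], [-0.0, -2.7, 0.0], 9.5], [[-3.0, -0.37, 0.88], [-0.0, -2.7, 0.0], 9.5], [[-2.96, -0.37, 1.02], [-0.0, -2.7, 0.0], 9.5]]
[[[-2.91, -0.37, 1.15], [-0.0, -2.7, 0.0], 9.5], [[-2.85, -0.37, 1.29], [-0.0, -2.7, 0.0], 9.5], [[-2.79, -0.36, 1.42], [-0.0, -2.7, 0.0], 9.5], [[-2.72, -0.36, 1.55], [-0.0, -2.7, 0.0], 9.5], [[-2.65, -0.36, 1.67], [-0.0, -2.7, 0.0], 9.5]]
step mm 31.5 deg 2.7
```

The network puts the cover inside the tray at (523,-310), at rest height. I'll stop over the drive next, to read its angle on the way to the knob.

Request:
{"api": "apply_moves", "payload": {"increments": [[[-4.8,-0.6,0.0],[0,-3.6,0],9.5],[[-4.8,-0.6,0.3],[0,-3.6,0],9.5],[[-4.8,-0.6,0.6],[0,-3.6,0],9.5],[[-4.8,-0.6,0.9],[0,-3.6,0],9.5],[[-4.6,-0.4,1.2],[0,-3.6,0],9.5]]}}

```text
t: 9.55
eef_pos: [554.4, -66.2, 210.6]
tcp_rot: [-1.558, -0.014, -1.384]
ft_force: [-0.2, 0.1, -0.2]
opening: 1.002
```

Request:
{"api": "apply_moves", "payload": {"increments": [[[0,0,0],[0,0,0],9.5],[[0,0,0],[0,0,0],9.5],[[0,0,0],[0,0,0],9.5],[[0,0,0],[0,0,0],9.5],[[0,0,0],[0,0,0],9.5]]}}

```text
t: 10.18
eef_pos: [554.0, -66.0, 211.3]
tcp_rot: [-1.557, -0.014, -1.383]
ft_force: [1.2, 0.1, -0.2]
opening: 1.002
```

```bash
python3 - <<'E'
from h import *
p=shot('wrist'); s=readout.state(); print(s['eef_pos'],s['tcp_rot'])
np.savez('w4.npz',**{k:v for k,v in p.items()})
u,v=world2px(p,[556,-37,125])[0].round().astype(int); print(u,v)
h=45; c=p['img'][v-h:v+h,u-h:u+h]; cv2.imwrite('pics/w4c.png',cv2.resize(cv2.cvtColor(c,cv2.COLOR_RGB2BGR),None,fx=6,fy=6,interpolation=cv2.INTER_CUBIC))
print(u-h,v-h)
E
```

```text
[553.98615321 -65.98614037 211.32852404] [-1.55739441 -0.01447971 -1.38322848]
323 204
278 159
```

View pics/w4c.png

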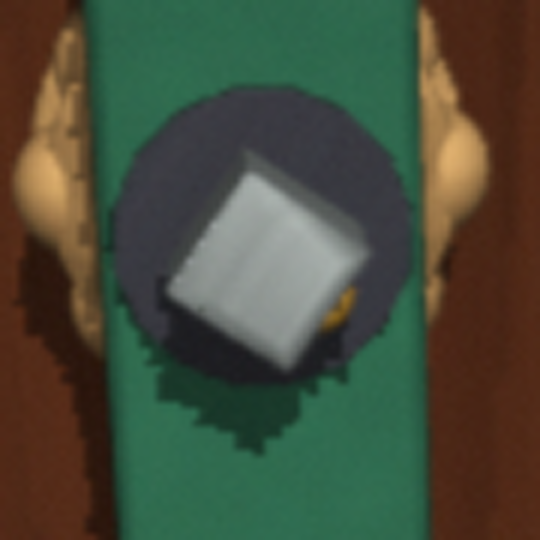

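The crop shows the grey drive square on its collar. Its corners are at about (253,170), (365,250), (290,370) and (168,290) in crop pixels, and the brass ball is on its lower right side. I'll get the angle from a segmentation.

```bash
python3 - <<'E'
from h import *
p=dict(np.load('w4.npz',allow_pickle=True)); p={k:(v.item() if v.ndim==0 else v) for k,v in p.items()}
im=p['img'][159:249,278:368]; im=cv2.resize(im,None,fx=6,fy=6,interpolation=cv2.INTER_CUBIC)
hsv=cv2.cvtColor(im,cv2.COLOR_RGB2HSV)
for th in (125,145):
    m=((hsv[...,2]>th)&(hsv[...,1]<50)).astype(np.uint8)
    n,l,st,ce=cv2.connectedComponentsWithStats(m); i=1+np.argmax(st[1:,4])
    ys,xs=np.where(l==i); uv=np.c_[xs/6+278-.4,ys/6+159-.4]
    w=px2world(p,uv[::3],124.5)[:,:2].astype(np.float32); r=cv2.minAreaRect(w); print(th,len(uv),r)
c=np.array([(253,170),(365,250),(290,370),(168,290)])/6+[278,159]
w=px2world(p,c,124.5)[:,:2]; e=np.roll(w,-1,0)-w; print(w.round(1),w.mean(0),np.degrees(np.arctan2(e[:,1],e[:,0]))%90,np.linalg.norm(e,axis=1))
print('collar',px2world(p,[np.array([262,235])/6+[278,159]],101))
b=px2world(p,[np.array([340,308])/6+[278,159]],115); print('ball',b)
E
python3 plan.py 543 190 205 -1.38 5 9.5
```

```text
125 18255 ((555.4172973632812, -37.01033020019531), (17.175546646118164, 16.92847442626953), 66.05393981933594)
145 14662 ((555.2507934570312, -36.267032623291016), (14.96218204498291, 16.219558715820312), 62.676944732666016)
[[552.  -26. ]
 [567.  -32.9]
 [561.  -49.1]
 [544.7 -42.1]] [556.16408262 -37.51922449] [65.13154327 69.77378448 66.75204198 65.60275632] [16.55966142 17.21041345 17.8144655  17.65833158]
collar [[556.12556185 -37.4546816  101.        ]]
ball [[566.53342684 -42.3290776  115.        ]]
[[[-5.07, 0.06, 0.74], [-0.2, -0.0, 0.2], 9.5], [[-5.07, 0.08, 0.74], [-0.2, -0.0, 0.2], 9.5], [[-5.07, 0.09, 0.74], [-0.2, -0.0, 0.2], 9.5], [[-5.07, 0.1, 0.75], [-0.2, -0.0, 0.2], 9.5], [[-5.07, 0.11, 0.75], [-0.2, -0.0, 0.2], 9.5]]
step mm 51.3 deg 0.2
```

The drive centre is (556,-37.3) with its sides at 66° mod 90. The ball side points to -24.5°, which gives screw ≈ 0.66 from the clamp yaw, inside the given range. On to the knob.

Request:
{"api": "apply_moves", "payload": {"increments": [[[-5.1,0.1,0.8],[-0.2,0,0.2],9.5],[[-5.1,0.1,0.8],[-0.2,0,0.2],9.5],[[-5.1,0.1,0.8],[-0.2,0,0.2],9.5],[[-5.1,0.1,0.8],[-0.2,0,0.2],9.5],[[-5.1,0.1,0.8],[0,0,0.2],9.5]]}}

```text
t: 10.85
eef_pos: [547.3, 194.7, 204.3]
tcp_rot: [-1.571, 0.003, -1.392]
ft_force: [0.8, -0.4, -0.2]
opening: 1.0
```

Request:
{"api": "apply_moves", "payload": {"increments": [[[0,0,0],[0,0,0],9.5],[[0,0,0],[0,0,0],9.5],[[0,0,0],[0,0,0],9.5],[[0,0,0],[0,0,0],9.5],[[0,0,0],[0,0,0],9.5]]}}

```text
t: 11.48
eef_pos: [547.4, 194.2, 204.0]
tcp_rot: [-1.572, 0.003, -1.392]
ft_force: [-0.4, -0.4, 0.2]
opening: 0.996
```

```bash
python3 b.py w5.png knob_grip knob_mouth glue tin
```

```text
[547.3 194.3 204. ] [-1.572  0.003 -1.392]
knob_grip [([548.9, 227.6, 86.2], 0.77), ([465.3, 244.6, 10.1], 0.28)]
knob_mouth []
glue []
tin [([564.2, 336.8, 7.6], 0.78)]
```

View pics/w5.png

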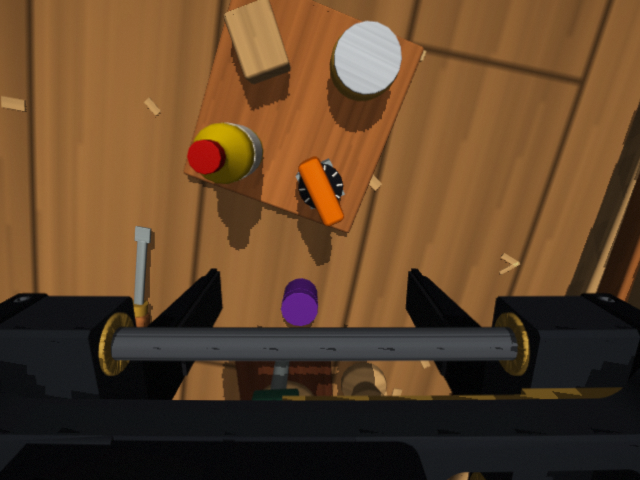

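The picture shows the orange bar from (307,160) to (336,222), the red-capped glue bottle at (222,153), about 85 mm off, and the tin at (366,60).

```bash
python3 - <<'E'
from h import *
p=shot('wrist'); im=p['img'][140:240,280:360]; big=cv2.resize(im,None,fx=4,fy=4,interpolation=cv2.INTER_CUBIC)
h=cv2.cvtColor(big,cv2.COLOR_RGB2HSV); 
for v in (150,200):
    m=((h[...,0]>5)&(h[...,0]<14)&(h[...,1]>230)&(h[...,2]>v)).astype(np.uint8)
    n,l,st,ce=cv2.connectedComponentsWithStats(m); i=1+np.argmax(st[1:,4])
    ys,xs=np.where(l==i); uv=np.c_[xs/4+280-.4,ys/4+140-.4]
    w=px2world(p,uv[::2],98)[:,:2].astype(np.float32); r=cv2.minAreaRect(w); b=cv2.boxPoints(r); e=np.roll(b,-1,0)-b
    print(v,r,np.degrees(np.arctan2(e[:,1],e[:,0])),uv.min(0),uv.max(0))
cv2.imwrite('pics/w5c.png',cv2.cvtColor(cv2.resize(im,None,fx=6,fy=6,interpolation=cv2.INTER_CUBIC),cv2.COLOR_RGB2BGR))
E
```

```text
150 ((546.4451904296875, 229.77288818359375), (16.18415641784668, 52.04627990722656), 35.3818473815918) [ -54.618156   35.381977  125.38183  -144.61801 ] [298.35 158.1 ] [343.1 225.1]
200 ((546.7689819335938, 230.1466827392578), (13.492219924926758, 49.75100326538086), 35.02775573730469) [ -54.972202   35.02767   125.027794 -144.97232 ] [312.6  159.85] [341.85 223.6 ]
```

View pics/w5c.png

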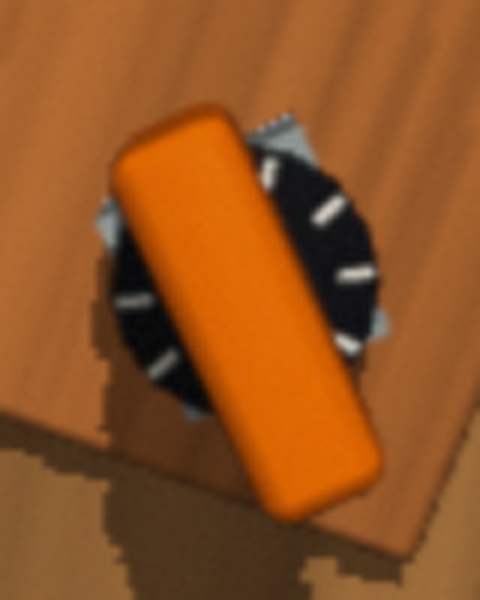

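The bar's long axis lies at 125.2° with its centre at (546.7,230). The sleeve corners line up with the bar. I'll grasp with tool yaw -0.956 and TCP z of 66, which keeps the gripper body above the glue cap.

```bash
python3 plan.py 547 229.7 140 -0.956 5 9.5
```

```text
[[[-0.68, 1.28, 0.12], [0.0, -5.0, -0.0], 9.5], [[-0.67, 1.28, 0.18], [0.0, -5.0, -0.0], 9.5], [[-0.65, 1.28, 0.24], [0.0, -5.0, -0.0], 9.5], [[-0.63, 1.28, 0.29], [0.0, -5.0, -0.0], 9.5], [[-0.6, 1.28, 0.35], [0.0, -5.0, -0.0], 9.5]]
step mm 14.6 deg 5.0
```

Request:
{"api": "apply_moves", "payload": {"increments": [[[-0.7,1.2,0.1],[0,-5,0],9.5],[[-0.7,1.2,0.2],[0,-5,0],9.5],[[-0.7,1.2,0.2],[0,-5,0],9.5],[[-0.6,1.0,0.3],[0,-5,0],9.5],[[-0.6,0.5,0.3],[0,-5,0],9.5]]}}

```text
t: 12.4
eef_pos: [546.2, 231.1, 152.0]
tcp_rot: [-1.569, 0.002, -0.941]
ft_force: [0.3, -1.2, 0.4]
opening: 1.001
```

```bash
python3 plan.py 547 229.7 66 -0.956 5 9.5
```

```text
[[[0.04, 1.72, -0.01], [-0.0, 0.2, -0.0], 9.5], [[0.03, 1.72, -0.01], [-0.0, 0.2, -0.0], 9.5], [[0.03, 1.72, -0.0], [-0.0, 0.2, -0.0], 9.5], [[0.03, 1.72, -0.0], [-0.0, 0.2, -0.0], 9.5], [[0.03, 1.72, -0.0], [-0.0, 0.2, -0.0], 9.5]]
step mm 17.2 deg 0.2
```

Request:
{"api": "apply_moves", "payload": {"increments": [[[0.1,1.8,0],[0,0.4,0],9.5],[[0,1.8,0],[0,0.4,0],9.5],[[0,1.8,0],[0,0.2,0],9.5],[[0,1.8,0],[0,0,0],9.5],[[0,1.2,0],[0,0,0],7]]}}

```text
t: 13.02
eef_pos: [547.2, 231.6, 66.0]
tcp_rot: [-1.568, 0.002, -0.956]
ft_force: [-0.2, -0.5, 0.0]
opening: 0.942
```

```bash
python3 plan.py 547 229.7 66 -0.956 1 9.5
```

```text
[[[0.15, -0.0, -0.13], [-0.2, -0.0, -0.1], 9.5]]
step mm 1.9 deg 0.2
```

Request:
{"api": "apply_moves", "payload": {"increments": [[[0.15,0,-0.1],[0,0,0],1],[[0,0,0],[0,0,0],1],[[0,0,0],[0,0,0],1],[[0,0,0],[0,0,0],1],[[0,0,0],[0,0,0],1]]}}

```text
t: 13.65
eef_pos: [547.9, 229.9, 67.2]
tcp_rot: [-1.566, 0.001, -0.956]
ft_force: [-0.3, -0.6, 1.0]
opening: 0.428
```

Request:
{"api": "apply_moves", "payload": {"increments": [[[0,0,0],[0,0,0],1],[[0,0,0],[0,0,0],1],[[0,0,0],[0,0,0],1],[[0,0,0],[0,0,0],1],[[0,0,0],[0,0,0],1]]}}

```text
t: 14.28
eef_pos: [547.8, 229.9, 67.3]
tcp_rot: [-1.566, 0.001, -0.956]
ft_force: [-0.4, 0.6, 0.4]
opening: 0.189
```

Gripped at 18 mm. Lifting.

Request:
{"api": "apply_moves", "payload": {"increments": [[[0,-2,0],[0,0,0],1],[[0,-3,0],[0,0,0],1],[[0,-3,0],[0,0,0],1],[[0,-3,0],[0,0,0],1],[[0,-2.5,0],[0,0,0],1]]}}

```text
t: 14.9
eef_pos: [545.8, 228.9, 202.6]
tcp_rot: [-1.574, 0.004, -0.956]
ft_force: [0.6, -0.3, -2.2]
opening: 0.186
```

```bash
python3 plan.py 555 -37 195 -0.4276 10 1;python3 -c "
from h import *
s=readout.state();print(s['eef_pos'].round(1),s['ft_force'].round(2),s['tcp_rot'],s['opening'])"
```

```text
[[[2.23, 0.07, -1.46], [0.0, -3.0, -0.0], 1.0], [[2.15, 0.07, -1.57], [0.0, -3.0, -0.0], 1.0], [[2.06, 0.07, -1.68], [0.0, -3.0, -0.0], 1.0], [[1.97, 0.07, -1.79], [0.0, -3.0, -0.0], 1.0], [[1.87, 0.07, -1.89], [0.0, -3.0, -0.0], 1.0]]
[[[1.77, 0.07, -1.99], [0.0, -3.0, -0.0], 1.0], [[1.66, 0.08, -2.08], [0.0, -3.0, -0.0], 1.0], [[1.55, 0.08, -2.16], [0.0, -3.0, -0.0], 1.0], [[1.43, 0.08, -2.24], [0.0, -3.0, -0.0], 1.0], [[1.31, 0.08, -2.32], [0.0, -3.0, -0.0], 1.0]]
step mm 26.6 deg 3.0
[545.8 228.9 202.6] [ 0.59 -0.26 -2.22] [-1.57356569  0.00395348 -0.95628382] 0.18609713691225502
```

Request:
{"api": "apply_moves", "payload": {"increments": [[[4.4,0,-3.0],[0,6,0],1],[[4.1,0,-3.4],[0,-6,0],1],[[3.8,0,-3.7],[0,-6,0],1],[[3.4,0,-4.1],[0,-6,0],1],[[0,0,0],[0,-6,0],1]]}}

```text
t: 15.52
eef_pos: [519.3, 13.0, 203.1]
tcp_rot: [-1.57, 0.003, -0.631]
ft_force: [-0.3, 1.4, -3.1]
opening: 0.187
```

```bash
python3 plan.py 556.6 -37.6 195 -0.4276 5 1
```

```text
[[[1.2, 0.16, -0.38], [-0.0, -2.3, -0.0], 1.0], [[1.18, 0.16, -0.43], [-0.0, -2.3, -0.0], 1.0], [[1.16, 0.16, -0.47], [-0.0, -2.3, -0.0], 1.0], [[1.14, 0.16, -0.52], [-0.0, -2.3, -0.0], 1.0], [[1.12, 0.16, -0.57], [-0.0, -2.3, -0.0], 1.0]]
step mm 12.7 deg 2.3
```

The first row there had a wrong turn sign. It did no harm, because each plan starts from the measured pose. Correcting towards the drive now.

Request:
{"api": "apply_moves", "payload": {"increments": [[[1.5,0,-0.5],[0,-2.9,0],1],[[1.5,0,-0.5],[0,-2.9,0],1],[[1.4,0,-0.6],[0,-2.9,0],1],[[1.4,0,-0.7],[0,-2.9,0],1],[[0,0,0],[0,0,0],1]]}}

```text
t: 16.15
eef_pos: [556.2, -39.6, 201.6]
tcp_rot: [-1.57, 0.006, -0.423]
ft_force: [0.2, -0.2, -1.6]
opening: 0.187
```

```bash
python3 plan.py 556.6 -37.6 190 -0.4276 1 1; python3 b.py w6.png knob_grip knob_mouth drive_foot; python3 - <<'E'
from h import *
for c in ['scene']:
    p=shot(c); print([(n,[(cam2world(p,d['point'])[0].round(1).tolist(),round(d['confidence'],2)) for d in nets.mark_of(p,n)[:2]]) for n in ['knob_mouth','knob_grip','drive_foot']])
    u,v=world2px(p,[556,-37,135])[0].round().astype(int); im=p['img'][v-50:v+50,u-60:u+60]
    a=cv2.resize(im,None,fx=6,fy=6,interpolation=cv2.INTER_CUBIC); cv2.imwrite('pics/s6.png',cv2.cvtColor(a,cv2.COLOR_RGB2BGR))
E
```

```text
[[[-0.04, 1.16, 0.2], [-0.0, 0.2, -0.3], 1.0]]
step mm 11.8 deg 0.4
[555.8 -39.1 201.6] [-1.57   0.006 -0.424]
knob_grip [([559.0, -39.6, 219.2], 0.71)]
knob_mouth []
drive_foot [([554.7, -39.3, 100.9], 0.61), ([559.9, -39.4, 222.2], 0.58)]
[('knob_mouth', [([558.7, -41.4, 147.7], 0.95)]), ('knob_grip', [([554.7, -37.8, 216.5], 0.89), ([526.0, -314.3, 22.0], 0.31)]), ('drive_foot', [([555.5, -39.9, 96.5], 0.62)])]
```

View pics/w6.png

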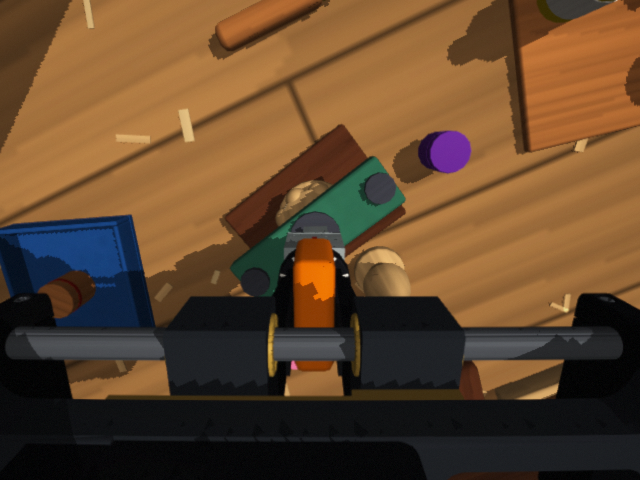

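View pics/s6.png

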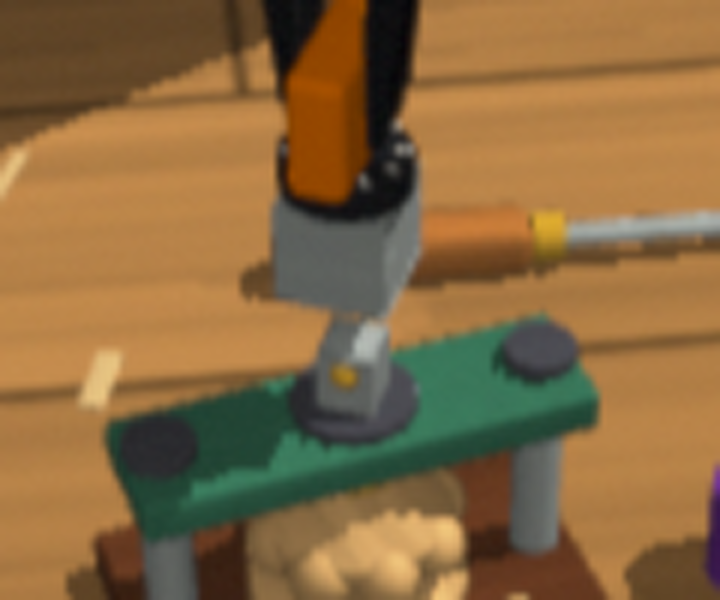

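Wrist view: the bar is between the pads, and the cover is in the tray at (65,298). Scene crop: the sleeve is above the drive with faces parallel, its lower corners at (275,295), (380,315) and (420,255). I'll compare that with the model.

```bash
python3 - <<'E'
from h import *
s=readout.state(); print(s['eef_pos'].round(1),s['tcp_rot'].round(4))
p=shot('scene'); o=world2px(p,[556,-37,135])[0].round()-[60,50]
def sq(c,a,h,z): 
    t=np.radians(a); ex=np.array([np.cos(t),np.sin(t),0]); ey=np.array([-ex[1],ex[0],0])
    return np.array([[c[0],c[1],z]+sx*h*ex+sy*h*ey for sx,sy in ((1,-1),(1,1),(-1,1))])
pr=lambda X:((world2px(p,X)-o)*6+3).round().tolist()
k=s['eef_pos']; c=[k[0]-.64,k[1]+.3]
print('sleeve',pr(sq(c,-24.4,17,k[2]-55.3)), 'top', pr(sq(c,-24.4,17,k[2]-55.3+34)))
print('drive foot',pr(sq([556,-37.3],-24.5,9,101)),'ball',pr([[556+10*np.cos(.428),-37.3-10*np.sin(.428),115]]))
print('nuts',pr(np.array([[541.7,21.9,102],[570.4,-95.6,102]])))
d=pr(sq([c[0]+1,c[1]],-24.4,17,k[2]-55.3));print(d)
E
python3 plan.py 556.6 -37.6 180 -0.4276 5 1
```

```text
[556.  -38.7 202.2] [-1.57    0.0053 -0.4221]
sleeve [[281.0, 295.0], [393.0, 317.0], [427.0, 247.0]] top [[277.0, 202.0], [392.0, 223.0], [427.0, 155.0]]
drive foot [[324.0, 402.0], [381.0, 414.0], [399.0, 376.0]] ball [[350.0, 375.0]]
nuts [[546.0, 341.0], [173.0, 435.0]]
[[282.0, 297.0], [393.0, 319.0], [428.0, 249.0]]
[[[0.0, 0.44, 0.03], [-0.0, 0.1, -0.1], 1.0], [[0.0, 0.44, 0.03], [-0.0, 0.1, -0.1], 1.0], [[0.0, 0.44, 0.03], [-0.0, 0.1, -0.1], 1.0], [[0.0, 0.44, 0.03], [-0.0, 0.1, -0.1], 1.0], [[0.0, 0.44, 0.03], [-0.0, 0.1, -0.1], 1.0]]
step mm 4.4 deg 0.1
```

After removing the offset common to all points in the scene camera, the sleeve and drive agree within about 1 mm. Descending in small steps while watching the force.

Request:
{"api": "apply_moves", "payload": {"increments": [[[0,0.6,0.05],[0,0.2,-0.2],1],[[0,0.6,0.05],[0,0.1,-0.1],1],[[0,0.5,0],[0,0,0],1],[[0,0.2,0],[0,0,0],1],[[0,0,0],[0,0,0],1]]}}

```text
t: 17.23
eef_pos: [556.2, -37.6, 181.4]
tcp_rot: [-1.57, 0.0, -0.428]
ft_force: [-0.6, -0.1, -2.6]
opening: 0.188
```

```bash
python3 plan.py 556.6 -37.6 170 -0.4276 4 1;python3 -c "
from h import *
s=readout.state();print(s['eef_pos'].round(1),s['ft_force'].round(2),s['moment'].round(2),s['tcp_rot'].round(4))"
```

```text
[[[0.01, 0.29, 0.0], [-0.0, -0.0, -0.0], 1.0], [[0.01, 0.29, 0.0], [-0.0, -0.0, -0.0], 1.0], [[0.01, 0.29, 0.0], [-0.0, -0.0, -0.0], 1.0], [[0.01, 0.29, 0.0], [-0.0, -0.0, -0.0], 1.0]]
step mm 2.9 deg 0.0
[556.2 -37.6 181.4] [-0.6  -0.08 -2.64] [-0.03 -0.03 -0.03] [-1.5702e+00  4.0000e-04 -4.2770e-01]
```

Request:
{"api": "apply_moves", "payload": {"increments": [[[0,0.2,0],[0,0,0],1],[[0,0.2,0],[0,0,0],1],[[0,0.2,0],[0,0,0],1],[[0,0.2,0],[0,0,0],1],[[0,0,0],[0,0,0],1]]}}

```text
t: 17.85
eef_pos: [556.2, -37.6, 173.2]
tcp_rot: [-1.57, 0.0, -0.428]
ft_force: [-0.3, -0.3, -3.3]
opening: 0.184
```

No contact force with the mouth 7 mm below the drive top, so the sleeve has entered. Next is pushing past the ball.

Request:
{"api": "apply_moves", "payload": {"increments": [[[0,0.3,0],[0,0,0],1],[[0,0.3,0],[0,0,0],1],[[0,0.3,0],[0,0,0],1],[[0,0.3,0],[0,0,0],1],[[0,0.2,0],[0,0,0],1]]}}

```text
t: 18.48
eef_pos: [556.3, -37.6, 159.1]
tcp_rot: [-1.57, -0.001, -0.428]
ft_force: [-0.7, 0.7, -1.0]
opening: 0.189
```

```bash
python3 -c "
from h import *
s=readout.state();print(s['eef_pos'].round(1),s['ft_force'].round(2),s['moment'].round(2),s['tcp_rot'].round(4))"
```

```text
[556.3 -37.6 159.1] [-0.72  0.73 -1.03] [0.   0.22 0.03] [-1.570e+00 -9.000e-04 -4.276e-01]
```

Request:
{"api": "apply_moves", "payload": {"increments": [[[0,0.2,0],[0,0,0],1],[[0,0.2,0],[0,0,0],1],[[0,0.2,0],[0,0,0],1],[[0,0.2,0],[0,0,0],1],[[0,0.2,0],[0,0,0],1]]}}

```text
t: 19.1
eef_pos: [556.8, -37.9, 155.8]
tcp_rot: [-1.569, -0.006, -0.427]
ft_force: [-8.9, 0.6, 23.0]
opening: 0.188
```

Request:
{"api": "apply_moves", "payload": {"increments": [[[0,0,0],[0,0,0],1],[[0,0,0],[0,0,0],1],[[0,0,0],[0,0,0],1],[[0,0,0],[0,0,0],1],[[0,0,0],[0,0,0],1]]}}

```text
t: 19.73
eef_pos: [556.6, -37.8, 156.0]
tcp_rot: [-1.569, -0.006, -0.427]
ft_force: [-1.5, 0.1, 2.9]
opening: 0.186
```

```bash
cat > c.py <<'E'
import sys
from h import *
s=readout.state();print(s['eef_pos'].round(1),s['ft_force'].round(2),s['moment'].round(2),s['tcp_rot'].round(4),s['joints'].round(2))
p=shot('scene'); o=world2px(p,[556,-37,135])[0].round().astype(int)-[60,50]; im=p['img'][o[1]:o[1]+100,o[0]:o[0]+120]
a=cv2.resize(im,None,fx=6,fy=6,interpolation=cv2.INTER_CUBIC); cv2.imwrite('pics/'+sys.argv[1],cv2.cvtColor(a,cv2.COLOR_RGB2BGR))
print([(n,[(cam2world(p,d['point'])[0].round(1).tolist(),round(d['confidence'],2)) for d in nets.mark_of(p,n)[:2]]) for n in ['knob_mouth','knob_grip']])
E
python3 c.py s7.png
```

```text
[556.6 -37.8 156. ] [-1.46  0.11  2.88] [-0.02  0.57 -0.04] [-1.5694 -0.0058 -0.4271] [-0.19  0.46  1.79 -0.    0.88 -1.33]
[('knob_mouth', [([558.1, -42.8, 97.5], 0.71), ([467.1, 338.0, 10.1], 0.48)]), ('knob_grip', [([558.2, -39.2, 172.8], 0.75), ([556.7, -39.0, 1.3], 0.51)])]
```

View pics/s7.png

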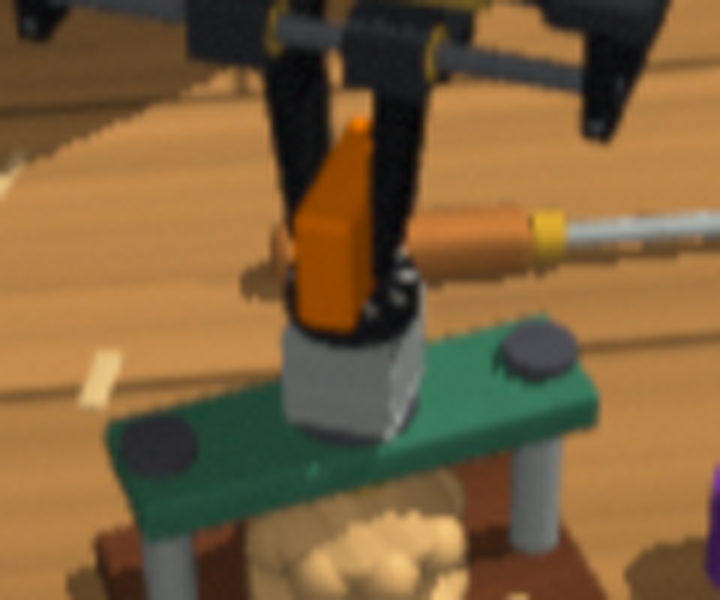

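The crop shows the sleeve seated on the collar, with its lower edge at rows 405 to 440. TCP z is 156.0 against 156.3 predicted for home, after 23 N of push. I'll turn clockwise in steps.

Request:
{"api": "apply_moves", "payload": {"increments": [[[0,0,0],[0,5,0],1],[[0,0,0],[0,5,0],1],[[0,0,0],[0,5,0],1],[[0,0,0],[0,5,0],1],[[0,0,0],[0,5,0],1]]}}

```text
t: 20.5
eef_pos: [556.2, -38.0, 156.0]
tcp_rot: [-1.568, -0.004, -0.876]
ft_force: [-4.4, -0.5, 4.5]
opening: 0.189
```

```bash
python3 -c "
from h import *
s=readout.state();print(s['eef_pos'].round(1),s['ft_force'].round(2),s['moment'].round(3),s['tcp_rot'].round(4))"
```

```text
[556.2 -38.  156. ] [-4.42 -0.52  4.48] [-0.176  1.154  0.194] [-1.5681 -0.0044 -0.876 ]
```

Request:
{"api": "apply_moves", "payload": {"increments": [[[0,0,0],[0,5,0],1],[[0,0,0],[0,5,0],1],[[0,0,0],[0,5,0],1],[[0,0,0],[0,5,0],1],[[0,0,0],[0,5,0],1]]}}

```text
t: 21.12
eef_pos: [556.3, -37.9, 156.1]
tcp_rot: [-1.566, -0.003, -1.327]
ft_force: [-2.8, 0.7, 3.6]
opening: 0.188
```

```bash
python3 -c "
from h import *
s=readout.state();print(s['eef_pos'].round(1),s['ft_force'].round(2),s['moment'].round(3),s['tcp_rot'].round(4))"
```

```text
[556.3 -37.9 156.1] [-2.8   0.69  3.59] [-0.034  0.545  0.018] [-1.5664 -0.0027 -1.3272]
```

The moment peaked at 0.19 N m and fell to about 0.02, so the clutch has slipped. I'll add a few degrees for margin, hold, then open.

Request:
{"api": "apply_moves", "payload": {"increments": [[[0,0,0],[0,4,0],1],[[0,0,0],[0,0,0],1],[[0,0,0],[0,0,0],1],[[0,0,0],[0,0,0],2.5],[[0,0,0],[0,0,0],5]]}}

```text
t: 21.75
eef_pos: [556.8, -37.9, 155.9]
tcp_rot: [-1.565, -0.003, -1.396]
ft_force: [0.1, 0.3, -0.6]
opening: 0.312
```

Request:
{"api": "apply_moves", "payload": {"increments": [[[0,0,0],[0,0,0],6],[[0,0,0],[0,0,0],6],[[0,-2,0],[0,0,0],6],[[0,-4,0],[0,0,0],6],[[0,-4,0],[0,0,0],6]]}}

```text
t: 22.38
eef_pos: [555.4, -37.7, 255.5]
tcp_rot: [-1.57, -0.001, -1.396]
ft_force: [0.1, 0.1, 0.4]
opening: 0.63
```

Request:
{"api": "apply_moves", "payload": {"increments": [[[2,-2,0],[0,0,0],6],[[3,0,0],[0,0,0],6],[[0,0,0],[0,0,0],6],[[0,0,0],[0,0,0],6],[[0,0,0],[0,0,0],6]]}}

```text
t: 23.0
eef_pos: [564.8, -87.0, 279.5]
tcp_rot: [-1.565, -0.003, -1.394]
ft_force: [0.2, 0.2, 0.4]
opening: 0.629
```

```bash
python3 c.py s8.png; python3 - <<'E'
from h import *
p=shot('wrist'); print(readout.state()['eef_pos'])
c=p['img'][100:330,220:420]; cv2.imwrite('pics/w8c.png',cv2.resize(cv2.cvtColor(c,cv2.COLOR_RGB2BGR),None,fx=2.6,fy=2.6,interpolation=cv2.INTER_CUBIC))
h=cv2.cvtColor(p['img'],cv2.COLOR_RGB2HSV); m=((h[...,0]>5)&(h[...,0]<14)&(h[...,1]>230)&(h[...,2]>150)).astype(np.uint8)
n,l,st,ce=cv2.connectedComponentsWithStats(m); i=1+np.argmax(st[1:,4]); ys,xs=np.where(l==i)
w=px2world(p,np.c_[xs,ys],187)[:,:2].astype(np.float32); r=cv2.minAreaRect(w); print(r)
E
```

```text
[564.8 -87.  279.5] [0.24 0.19 0.4 ] [-0.06  0.05  0.02] [-1.5653 -0.0025 -1.3943] [-0.27  0.35  1.61  0.    1.17 -0.44]
[('knob_mouth', [([556.0, -44.3, 97.9], 0.97)]), ('knob_grip', [([558.3, -38.3, 173.4], 0.92)])]
[564.95898886 -87.13687285 279.54856749]
((555.7163696289062, -37.5830078125), (16.053911209106445, 50.02034378051758), 10.505738258361816)
```

View pics/s8.png

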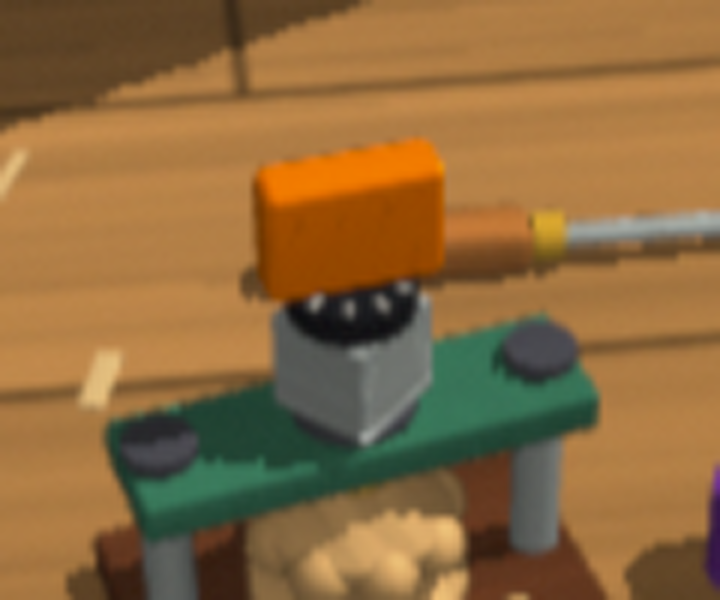

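View pics/w8c.png

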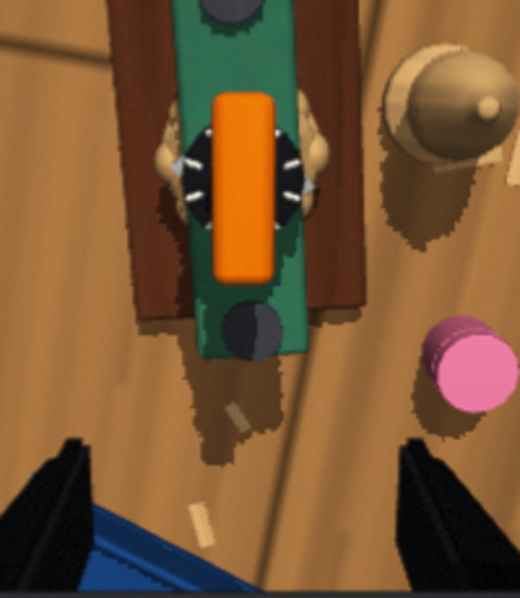

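The scene crop and wrist crop show the knob seated upright on the collar and the bar turned past the sleeve, as it should be after one click. The bar centre is at (555.7,-37.6), within 0.5 mm of the drive. Handing in.

```bash
python3 - <<'E'
from h import *
p=shot('top'); print([(cam2world(p,d['point'])[0].round().tolist(),round(d['confidence'],2)) for d in nets.mark_of(p,'cover_mid')[:3]])
print(env.job_done())
E
```

```text
[([524.0, -313.0, 26.0], 0.76), ([541.0, 94.0, 24.0], 0.75)]
the job is handed in; nothing more can be done
None
```

The job is done and handed in at about 23 s of the 61 s allowed; no verdict was reported. The cover is in the blue tray. The knob was pushed home on the drive and turned about 55° clockwise until the clutch slipped, then let go.

**Last checks**
- **Cover:** the network puts it at (524,-313), about 10 mm from the tray centre and standing on the tray floor.
- **Knob:** it is upright and seated on the collar, and its axis measures within about 0.5 mm of the drive. When it was pressed home, the gripper height was 0.3 mm below the value predicted for fully seated, after a 23 N push. That the ball clicked in is inferred from this, not seen.
- **Clutch and screw:** the turning moment rose to 0.19 N m and fell to about 0.02, and the bar now stands clearly turned on the sleeve. That fits one click with the screw at its stop.
- **Other things:** I did not measure the bystanders again at the end. No unexpected contact force was read.

**What disagreed**
- **Screw angle:** one click implies a screw angle of about 0.98 rad, against the 0.9 stop. That is roughly the error of my clamp and drive angles, so I took the screw as tight.
- **Wrong turn:** one move towards the drive had a wrong turn sign in its first row. I corrected it from the measured pose and nothing was touched.

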